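# Take the pulley stack apart and lay its parts out

### The arm

A 6-joint arm with a two-finger parallel gripper is mounted at the origin on a cart in front of the work surface, level with it; the furniture and walls round the work are solid. World frame = base frame: x ahead of the robot, y to its left, z up, the work surface at z = 0. Lengths are in m, angles in rad, forces in N, time in s.
With the tool pointing down it reaches from about 0.25 to 0.725 m from the base axis. Payload 4 kg.
Tool frame: the origin (TCP) lies midway between the tips of the shut fingers; the grasp point (between the pads) lies 19 mm behind it; z points along the fingers, y is the line along which they close (so a half turn about z gives the same grasp; the last joint's range is limited). The gripper opens to 85 mm and grips with 20 to 120 N. Pads are 22 mm wide; open, the fingers measure 114 mm over their backs; the gripper's body (76 mm by 85 mm) begins 54 mm behind the grasp point. The pads swing forward as they close: fully open they stand 13 mm farther back than shut.
Start: joints at [-1.194, 0.241, 0.005, 1.335, 0, 1.571], TCP at [0.184, -0.465, 0.193] pointing down, gripper open.
Joint ranges: [-2.72, 2.72], [-1.05, 1.87], [-1.09, 1.28], [-1.99, 2.15], [-1.42, 1.44], [-3.14, 3.14]. Speed limits (rad/s): [2.79, 2.79, 3.14, 3.14, 3.14, 3.14].

### API

Orientations are given as a unit quaternion [x, y, z, w].
In Python, from workcell import get_obs, camera, job_done, silhouettes gives the robot as it stands. The module is installed in compiled form; this text tells all that it offers.
- The arm moves only by the tool drive_tool, never from a script. Its argument "increments" is a list of rows, each a list of 3 entries, a list of its own where there are three numbers: the shift along the world's x, y, z in mm, then the turn, a rotation vector about the world's x, y, z in degrees, then the opening, from 0 (shut) to 1 (fully open). A call has 1 to 8 rows; each row shifts and turns the commanded pose from where the row before left it; what a row does not reach is not made up. A row lasts 1/12 s, in which the tool goes at most 41.7 mm and 7.16 degrees, less where a joint would pass 70% of its speed; a pose out of reach is approached as far as the arm can. A call is refused whole if a number of a shift passes 41.7 or a number of a turn 7.16, either way. A call with a gripper value outside its range is refused whole. The fingers move at their own pace and stop on an object; the grip force is fixed at half the most. Time passes only in rows, so rows that do not move let the fingers close. It gives the time, the measured TCP pose, the force, the opening and the grip force at its end, in the units of the state.
- get_obs(): the state, without advancing time (a new reading comes with each control period).
- camera(name): name is "scene" or "top"; returns a dict with "image" (384x512x3 uint8, red, green, blue), "K" (3x3 intrinsics, pixels), "view" (4x4, takes a point from world to camera coordinates). Camera axes: x right, y down, z forward; pixel columns grow to the right and rows downward; lengths in m; the calibration is good to about 2 mm. A picture is of the moment at which its call begins. There is no depth.
- job_done(): hands the job in; it is judged then, once.
Trained networks look in a picture, given as the dict that the camera call returned (one of the last four; its "shot" number tells which), for a name from the list of things; names that differ only in an ending like _2 or _b are one class to them, and where a whole thing is asked for, a point or a joint stands for the part that bears it (a point fixed in the world has none). Each returns a list of dicts, best first, with "conf" (0 to 1); they miss things now and then, are a little off and sometimes report something else, mostly with a low value. They report only what shows in the picture. A call takes as long as a camera call. They do not tell look-alikes from the thing itself.
- silhouettes(query, picture): "region" (384x512 bool, what is visible of it) and "bbox" ([left, top, right, bottom] in pixels, round what is visible of it).
The state is a dict: "clock": time; "joint_pos": joint angles; "joint_vel": joint speeds; "tau": joint torques, N m; "eef_pos": TCP position; "tool_rot": TCP orientation; "ft_force": force on the tool from outside, world axes, zero at the start; "ft_torque": the same for the moment, N m; "grip_width": finger opening in m; "grasp_force": force on a finger pad.
Only numpy, scipy, OpenCV 4.12 (cv2) and the standard library are available. Lean on these libraries where they do the work, as an engineer would, in place of code of your own. Each camera call takes 0.05 s, during which the arm holds its last target. There are 200 camera calls.

### The job

Take the stack of machine parts apart from the top down and lay each part out, gently and the same way up as it stands: first seat the brass bush fully home in the steel hub's tapered bore, then put the small bearing in the middle of the yellow dish, then the large bearing in the middle of the blue dish, and last the pulley in the middle of the red dish. Do not drop anything from more than two centimetres, and leave the padlock and the tape measure where they are.

Things in the scene. Friction and masses are not known exactly. Their poses are not given: they have to be found in the camera images.
- bush: Loose brass taper bush, 44.5 mm tall, on top of the stack, small end down: a cone widening from 17 to 28 mm diameter over its lower 28 mm, then a plain collar of 32 mm diameter from 28 to 44.5 mm (grip here). The collar's flat shoulder rests on the hub's face when it is home. Origin: centre of the foot (small end); z up along the axis. About 0.12 kg.
- small_bearing: Loose ball bearing with brown rings and rusty middle, 40 mm diameter, 12 mm thick, lying flat, second from the top of the stack (under the bush, on the large bearing). Origin: centre of its underside; z up. About 0.12 kg.
- big_bearing: Loose grey ball bearing, 52 mm diameter, 15 mm thick, lying flat, third from the top (under the small bearing, on the pulley). Origin: centre of its underside; z up. About 0.2 kg.
- pulley: Loose grey grooved pulley, 62 mm diameter, 30 mm tall, lying flat on the counter at the bottom of the stack. Origin: centre of its underside; z up. About 0.5 kg.
- hub: Fixed steel hub: dark flange, 80 mm diameter, 10 mm thick, and a 66 mm barrel; top face 40 mm above the counter. Its bore is an upright blind cone, 30 mm diameter at the mouth, 20 mm at its floor 30 mm lower: about 1 mm play round the bush when home, the bush's foot then 12 mm above the counter. Origin: centre of the underside, on the bore's axis; z up.
- dish_yellow: Fixed round shallow metal dish with a yellow liner on its floor and a thin dark ring (32 mm) marking the middle, 104 mm outside diameter, flat floor 3 mm above the counter (about 92 mm across), low lip 5 mm above the counter. Origin: centre of the underside.
- dish_blue: Fixed round shallow dish with a blue liner, otherwise the same as the yellow one. Origin: centre of the underside.
- dish_red: Fixed round shallow dish with a red liner, otherwise the same as the yellow one. Origin: centre of the underside.
- padlock: Loose brass padlock with a steel shackle lying flat, 62 x 40 x 18 mm; a bystander, to be left alone. Origin: centre of the underside.
- tape_measure: Loose yellow and black tape measure standing on edge, 34 x 81 x 60 mm tall; a bystander, to be left alone. Origin: centre of the underside.
Not all that is in view belongs to the job. What is shaped like the small_bearing but green is not meant.

How it is judged:
By the outcome, as a careful person would: the job done as asked, in the order asked, and still so for the second after the job is handed in, with the robot touching nothing.
It also fails if it takes over 106 s, if anything falls off the work surface, if the arm or the gripper's body presses on something with over 40 N, if the wrist force passes 120 N, or if a joint passes its speed limit or range.

## Working session

There is one attempt and no reset: what is moved stays moved. The work goes in short steps, Python scripts to look and compute and a tool call to move; the robot and the scene stay as the last step left them, time stands still between calls to the robot, and variables do not carry over. Pictures are saved under pics/ and viewed, at most 14 in all, crops included, and the job is handed in when it is done.

Besides the shell and the picture viewer there is one more tool, called after "Call:" as name(argument=value, ...) on one line, values as JSON. drive_tool: Moves the arm, as the interface text tells. Its arguments: {"type":"object","properties":{"increments":{"type":"array"}},"required":["increments"]}

```bash
mkdir -p pics; cat > h.py <<'E'
import numpy as np, cv2
from workcell import get_obs, camera, job_done, silhouettes
def ray(p,u,v):
    R=p['view'][:3,:3];t=p['view'][:3,3]
    d=R.T@np.linalg.inv(p['K'])@np.array([u,v,1.]); return -R.T@t,d
def atz(p,u,v,z):
    o,d=ray(p,u,v); return o+d*(z-o[2])/d[2]
def proj(p,X):
    X=np.atleast_2d(X); c=X@p['view'][:3,:3].T+p['view'][:3,3]; c=c@p['K'].T; return c[:,:2]/c[:,2:]
E
python3 - <<'E'
from h import *
ims=[]
for n in('scene','top'):
    p=camera(n); cv2.imwrite(f'pics/{n}0.png',p['image'][:,:,::-1])
    o,_=ray(p,0,0); print(n,o.round(3),(p['view'][2,:3]).round(3),p['K'][0,0])
    for q in 'bush small_bearing big_bearing pulley hub dish_yellow dish_blue dish_red padlock tape_measure'.split():
        for d in silhouettes(q,p)[:3]:
            ys,xs=np.nonzero(d['region']); print(q,round(d['conf'],2),np.round(d['bbox']),xs.mean().round(1),ys.mean().round(1),atz(p,xs.mean(),ys.mean(),0.0).round(3)[:2])
E
```

```text
scene [-0.057 -0.572  0.567] [ 0.521  0.6   -0.607] 354.34992349478273
bush 0.56 [236. 149. 250. 170.] 242.9 158.9 [0.52  0.139]
small_bearing 0.82 [254. 325. 278. 348.] 263.9 334.6 [ 0.173 -0.323]
small_bearing 0.55 [203. 146. 233. 170.] 217.6 158.5 [0.466 0.194]
small_bearing 0.31 [236. 178. 256. 193.] 244.2 185.2 [0.434 0.034]
big_bearing 0.46 [235. 172. 256. 184.] 242.9 177.2 [0.456 0.065]
pulley 0.68 [232. 176. 257. 194.] 244.6 185.1 [0.435 0.033]
hub 0.88 [201. 145. 232. 169.] 217.7 158.5 [0.466 0.194]
dish_yellow 0.86 [268. 158. 301. 177.] 283.9 167.2 [0.576 0.022]
dish_yellow 0.75 [233. 175. 258. 193.] 243.6 185.0 [0.434 0.036]
dish_yellow 0.28 [236. 152. 250. 170.] 242.8 159.0 [0.519 0.139]
dish_blue 0.74 [268. 190. 289. 209.] 277.9 197.7 [ 0.462 -0.068]
dish_red 0.85 [239. 142. 270. 158.] 254.0 148.1 [0.587 0.163]
dish_red 0.55 [237. 150. 251. 170.] 242.8 159.3 [0.518 0.138]
tape_measure 0.77 [301. 156. 332. 189.] 318.2 174.9 [ 0.617 -0.073]
top [ 0.24  -0.062  1.193] [ 0.127  0.002 -0.992] 419.9075917788539
bush 0.49 [214. 166. 230. 183.] 220.2 175.1 [0.453 0.045]
small_bearing 0.48 [341. 269. 357. 282.] 350.4 275.2 [ 0.17  -0.323]
pulley 0.49 [212. 183. 233. 194.] 221.9 188.5 [0.414 0.039]
hub 0.8 [153. 162. 189. 190.] 174.1 174.5 [0.454 0.178]
dish_yellow 0.84 [212. 114. 244. 155.] 227.9 132.8 [0.578 0.024]
dish_yellow 0.3 [214. 170. 230. 191.] 224.1 182.9 [0.43  0.033]
dish_blue 0.7 [251. 162. 287. 193.] 266.7 177.8 [ 0.445 -0.089]
dish_red 0.7 [161. 110. 197. 151.] 179.6 132.5 [0.579 0.165]
padlock 0.56 [317. 149. 332. 163.] 324.6 153.6 [ 0.517 -0.257]
tape_measure 0.55 [257. 117. 274. 146.] 266.6 128.6 [ 0.591 -0.089]
```

View pics/scene0.png

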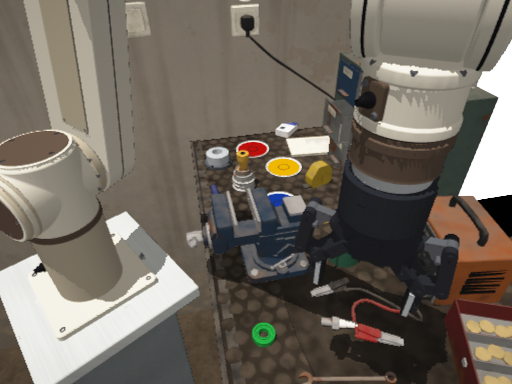

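View pics/top0.png

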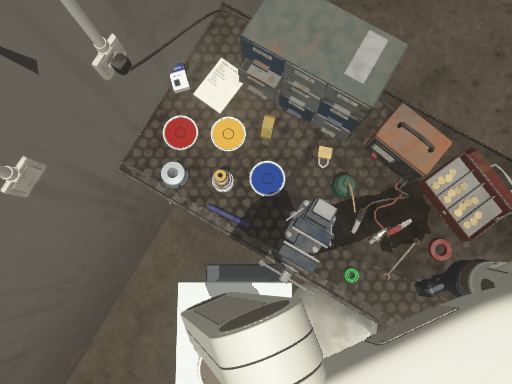

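The scene view shows the stack at about (243,175), hub (217,157), red dish (253,149), yellow (283,167), and blue partly hidden at (278,199) behind the vise. In the top view they are at stack (222,182), hub (173,175), red (180,132), yellow (228,133) and blue (267,178). The green ring at (263,334) is the decoy.

```bash
cat >> h.py <<'E'
def tri(obs):
    A=np.zeros((3,3));b=np.zeros(3)
    for p,u,v in obs:
        o,d=ray(p,u,v);d/=np.linalg.norm(d);M=np.eye(3)-np.outer(d,d);A+=M;b+=M@o
    X=np.linalg.solve(A,b); return X,[np.round(proj(p,X)[0]-[u,v],1) for p,u,v in obs]
def blob(p,name,box):
    h=cv2.cvtColor(p['image'],cv2.COLOR_RGB2HSV);H,S,V=[h[:,:,i].astype(int) for i in range(3)]
    m={'yellow':(abs(H-24)<7)&(S>150)&(V>120),'red':((H<6)|(H>172))&(S>150)&(V>80),'blue':(abs(H-115)<12)&(S>150)&(V>70)}[name]
    k=np.zeros_like(m);k[box[1]:box[3],box[0]:box[2]]=1;m=(m&k).astype(np.uint8)
    c=max(cv2.findContours(m,cv2.RETR_EXTERNAL,cv2.CHAIN_APPROX_NONE)[0],key=cv2.contourArea)
    return cv2.fitEllipse(cv2.convexHull(c))
E
python3 - <<'E'
from h import *
s=camera('scene');t=camera('top')
B={'yellow':((262,152,303,180),(208,112,246,156)),'red':((235,138,272,160),(160,112,200,152)),'blue':((262,188,292,212),(246,160,288,196))}
for n,(bs,bt) in B.items():
    es,et=blob(s,n,bs),blob(t,n,bt); print(n,np.round(es[0],1),np.round(es[1],1),np.round(et[0],1),np.round(et[1],1),[x if isinstance(x,list) else x.round(4) for x in tri([(s,*es[0]),(t,*et[0])])],atz(t,*et[0],.003).round(4))
a=cv2.resize(s['image'][130:215,190:300],None,fx=7,fy=7,interpolation=cv2.INTER_CUBIC)
b=cv2.resize(t['image'][110:200,145:260],None,fx=6.5,fy=6.5,interpolation=cv2.INTER_CUBIC)
cv2.imwrite('pics/a.png',a[:,:,::-1]);cv2.imwrite('pics/b.png',b[:,:,::-1])
E
```

```text
yellow [283.1 166.8] [16.4 30.5] [227.9 133.6] [29.3 30.5] [array([5.758e-01, 2.440e-02, 3.000e-04]), [array([ 0.1, -0. ]), array([-0.,  0.])]] [0.5752 0.0241 0.003 ]
red [252.5 148.5] [13.5 27.3] [180.1 132.3] [29.3 30.8] [array([0.5795, 0.1635, 0.0013]), [array([-0.1,  0. ]), array([ 0.1, -0.1])]] [0.5787 0.1635 0.003 ]
blue [278.3 199.2] [13.3 20.2] [267.  178.3] [29.9 30.5] [array([ 0.441 , -0.0896,  0.0186]), [array([-0.,  0.]), array([ 0., -0.])]] [ 0.4436 -0.09    0.003 ]
```

View pics/a.png

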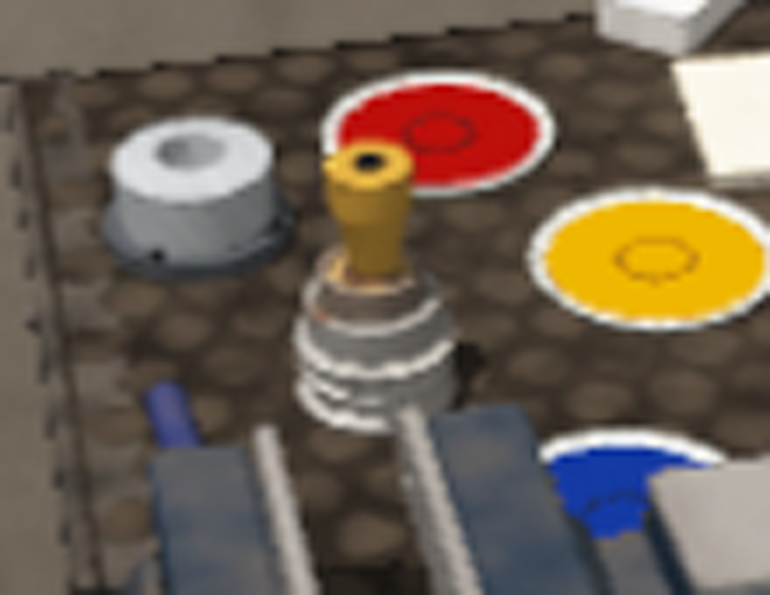

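View pics/b.png

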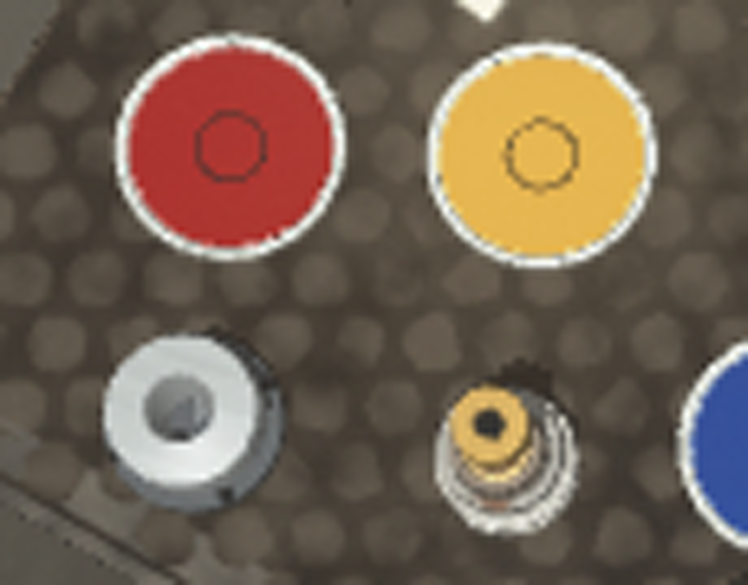

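The crops show the stack of bush, brown bearing, grey bearing and pulley. Bush top is at scene (242.3,152.8) and top (219.9,174.8). The hub face is centred at scene (217,152.6) and top (172.2,172.6).

```bash
python3 - <<'E'
from h import *
s=camera('scene');t=camera('top')
f=lambda a,b:(a[0]/7+189.6,a[1]/7+129.6,b[0]/6.5+144.6,b[1]/6.5+109.6)
for n,a,b,z in(('bush top',(369,162),(490,424),.1015),('hub face',(192,160),(180,410),.04)):
    q=f(a,b);X,r=tri([(s,*q[:2]),(t,*q[2:])]);print(n,X.round(4),r,'scene@z',atz(s,*q[:2],z).round(4),'top@z',atz(t,*q[2:],z).round(4))
for n,b,z in(('pulley',(507,464),.03),):
    print(n,atz(t,b[0]/6.5+144.6,b[1]/6.5+109.6,z).round(4))
# overlay predicted outlines for stack at candidate, hub
th=np.linspace(0,2*np.pi,60)
def circ(img,p,c,r,z,off,k,col):
    P=proj(p,np.c_[c[0]+r*np.cos(th),c[1]+r*np.sin(th),0*th+z]);P=((P-off+.5)*k-.5)
    cv2.polylines(img,[np.int32(P*8)],True,col,1,cv2.LINE_AA,3)
outs=[]
for p,off,k,(x0,y0,x1,y1) in((s,(190,135),6,(190,135,262,200)),(t,(150,155),6,(150,155,240,200))):
    im=cv2.resize(p['image'][y0:y1,x0:x1],None,fx=k,fy=k,interpolation=cv2.INTER_CUBIC)
    st=(.4285,.0405);hb=(.4535,.1745)
    for r,z in((.016,.1015),(.016,.0855),(.020,.057),(.026,.045),(.031,.03),(.031,0)):circ(im,p,st,r,z,off,k,(0,255,0))
    for r,z in((.033,.04),(.015,.04),(.04,.01)):circ(im,p,hb,r,z,off,k,(255,0,255))
    outs.append(im)
w=max(o.shape[1] for o in outs);o=np.vstack([np.pad(i,((0,0),(0,w-i.shape[1]),(0,0))) for i in outs])
o=cv2.resize(o,None,fx=.9,fy=.9) ;cv2.imwrite('pics/c.png',o[:600,:,::-1]);print(o.shape,get_obs()['eef_pos'].__str__(),get_obs()['tool_rot'],get_obs()['grip_width'])
E
```

```text
bush top [0.4356 0.0366 0.1005] [array([ 0.1, -0. ]), array([-0. ,  0.1])] scene@z [0.4344 0.0354 0.1015] top@z [0.4356 0.0364 0.1015]
hub face [0.4534 0.1763 0.0338] [array([ 0., -0.]), array([-0.,  0.])] scene@z [0.4475 0.1677 0.04  ] top@z [0.4523 0.175  0.04  ]
pulley [0.4309 0.0352 0.03  ]
(594, 486, 3) [ 0.18397103 -0.46491383  0.1926968 ] [ 9.82307774e-01  1.87273697e-01  1.14257788e-06 -1.70247586e-05] 0.08534720953673408
```

View pics/c.png

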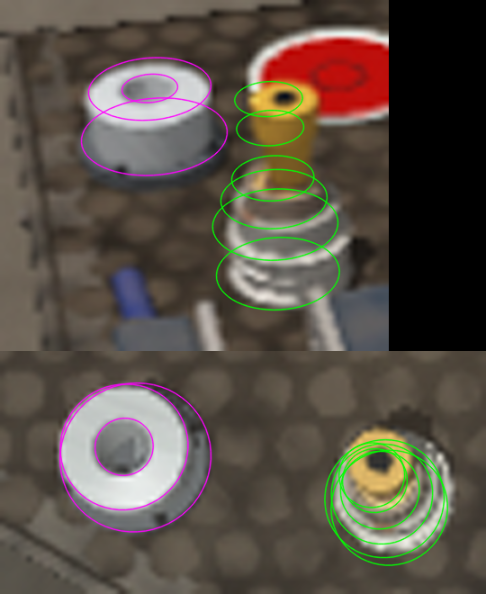

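Everything is located well enough to start. I'll go up, travel to above the stack, and turn the tool by +70° so the fingers close along x.

Call:
drive_tool(increments=[[[0, 0, 38], [0, 0, 0], 1], [[0, 0, 38], [0, 0, 0], 1], [[0, 0, 34], [0, 0, 5], 1], [[18, 36, 0], [0, 0, 5], 1], [[18, 36, 0], [0, 0, 5], 1], [[18, 36, 0], [0, 0, 5], 1], [[18, 36, 0], [0, 0, 5], 1], [[18, 36, 0], [0, 0, 5], 1]])

```text
clock: 1.97
eef_pos: [0.2743, -0.2834, 0.3028]
tool_rot: [0.9, 0.437, 0.0, 0.0]
ft_force: [0.7, -0.3, 0.9]
grip_width: 0.0857
grasp_force: 0.0
```

Call:
drive_tool(increments=[[[18, 36, 0], [0, 0, 5], 1], [[18, 36, 0], [0, 0, 5], 1], [[18, 36, 0], [0, 0, 5], 1], [[18, 36, 0], [0, 0, 5], 1], [[18, 36, 0], [0, 0, 5], 1], [[18, 36, 0], [0, 0, 5], 1], [[18, 36, 0], [0, 0, 5], 1], [[0, 0, 0], [0, 0, 3.5], 1]])

```text
clock: 2.63
eef_pos: [0.4023, -0.0269, 0.3024]
tool_rot: [0.702, 0.712, 0.001, -0.001]
ft_force: [-0.5, -0.6, -0.3]
grip_width: 0.0854
grasp_force: 0.0
```

Call:
drive_tool(increments=[[[16, 31.5, -20], [0, 0, 0], 1], [[16, 31.5, -20], [0, 0, 0], 1], [[0, 0, -40], [0, 0, 0], 1], [[0, 0, -40], [0, 0, 0], 1], [[0, 0, -30], [0, 0, 0], 1], [[0, 0, 0], [0, 0, 0], 1], [[0, 0, 0], [0, 0, 0], 1]])

```text
clock: 3.22
eef_pos: [0.4306, 0.0301, 0.152]
tool_rot: [0.707, 0.708, -0.001, -0.001]
ft_force: [-0.3, -0.3, 1.5]
grip_width: 0.0857
grasp_force: 0.0
```

```bash
python3 - <<'E'
from h import *
s=camera('scene');t=camera('top');print(get_obs()['eef_pos'])
a=cv2.resize(s['image'][110:210,190:300],None,fx=5,fy=5,interpolation=cv2.INTER_CUBIC)
b=cv2.resize(t['image'][140:210,145:265],None,fx=4.58,fy=4.58,interpolation=cv2.INTER_CUBIC)
w=550;o=np.vstack([a,np.pad(b[:,:w],((0,0),(0,max(0,w-b.shape[1])),(0,0)))])
cv2.imwrite('pics/d.png',cv2.resize(o,None,fx=.72,fy=.72,interpolation=cv2.INTER_AREA)[:600,:,::-1])
E
```

```text
[0.43373796 0.03004892 0.15493301]
```

View pics/d.png

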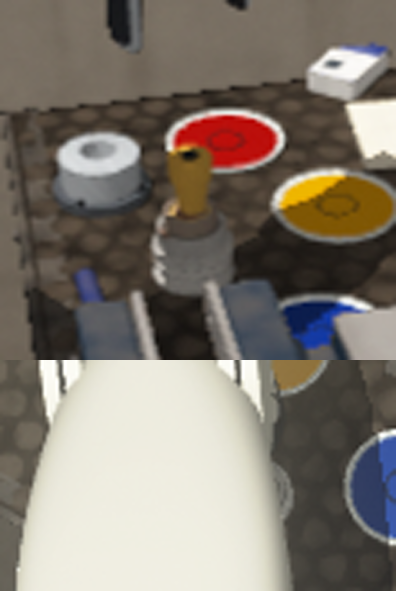

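```bash
python3 - <<'E'
from h import *
s=camera('scene')
for i in range(3): camera('scene');o=get_obs();print(o['eef_pos'].round(4),o['clock'])
cv2.imwrite('pics/e.png',cv2.resize(s['image'][70:200,195:295],None,fx=4.5,fy=4.5,interpolation=cv2.INTER_CUBIC)[:,:,::-1])
for dx in(-.057,-.0425,.0425,.057):
  for dy in (-.011,.011): print(dx,dy,((proj(s,[.434+dx,.030+dy,.155+.013])[0]-[195,70]+.5)*4.5).round(0))
E
```

```text
[0.4342 0.03   0.1553] 3.4167
[0.434  0.03   0.1551] 3.4667
[0.4337 0.03   0.1548] 3.5167
-0.057 -0.011 [146. 315.]
-0.057 0.011 [120. 300.]
-0.0425 -0.011 [168. 306.]
-0.0425 0.011 [141. 291.]
0.0425 -0.011 [288. 253.]
0.0425 0.011 [261. 241.]
0.057 -0.011 [307. 245.]
0.057 0.011 [281. 232.]
```

View pics/e.png

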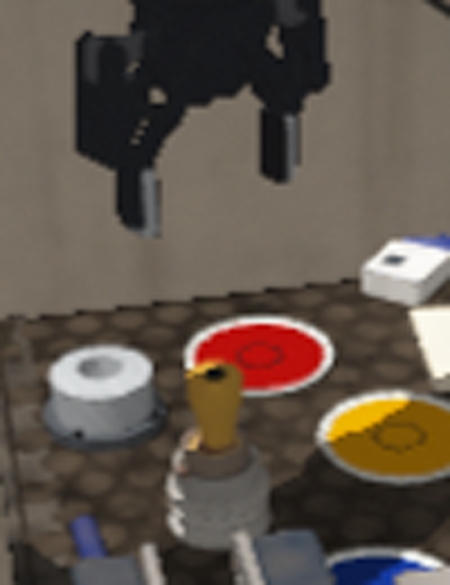

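```bash
python3 - <<'E'
from h import *
s=camera('scene')
c=np.array([.184,-.465,.193]);y=np.array([.368,-.93,0])
for k in(-.057,-.0425,.0425,.057):
  for dz in(0,.013,.06): print(k,dz,proj(s,c+k*y+[0,0,dz])[0].round(0))
o=get_obs();print(o['joint_pos'],o['tau'])
im=cv2.imread('pics/scene0.png')
cv2.imwrite('pics/f.png',cv2.resize(im[180:340,280:480],None,fx=3,fy=3))
E
```

```text
-0.057 0 [307. 302.]
-0.057 0.013 [308. 296.]
-0.057 0.06 [310. 270.]
-0.0425 0 [318. 307.]
-0.0425 0.013 [319. 300.]
-0.0425 0.06 [323. 274.]
0.0425 0 [390. 335.]
0.0425 0.013 [393. 328.]
0.0425 0.06 [403. 303.]
0.057 0 [404. 340.]
0.057 0.013 [406. 333.]
0.057 0.06 [418. 308.]
[ 6.90833394e-02  1.30475714e-01 -2.33657979e-01  1.20313645e+00
 -2.59157388e-05  1.63878363e+00] [ 6.34024444e-03 -3.08923209e+01  2.44502306e+01 -2.21870339e-02
  6.67151853e-04  1.76357350e-06]
```

View pics/f.png

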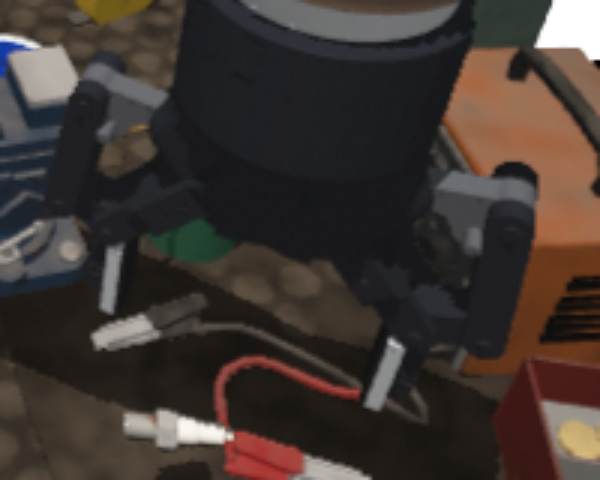

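```bash
python3 - <<'E'
from h import *
s=camera('scene')
for dz in(.013,.03,.04,.05,.06,.07):
  print(dz,*[((proj(s,[.434+dx,.030+dy,.155+dz])[0]-[195,70]+.5)*4.5).round(0) for dx,dy in((-.057,-.011),(-.0425,-.011),(.0425,-.011),(.0425,.011))])
E
```

```text
0.013 [146. 315.] [168. 306.] [288. 253.] [261. 241.]
0.03 [144. 285.] [166. 276.] [288. 225.] [261. 212.]
0.04 [142. 268.] [164. 258.] [287. 208.] [260. 195.]
0.05 [141. 250.] [163. 241.] [287. 190.] [260. 178.]
0.06 [139. 231.] [162. 222.] [287. 173.] [259. 161.]
0.07 [138. 213.] [161. 204.] [286. 155.] [259. 143.]
```

Call:
drive_tool(increments=[[[1, 6, -25], [0, 0, 0], 1], [[0, 0, -25], [0, 0, 0], 1], [[0, 0, 0], [0, 0, 0], 1], [[0, 0, 0], [0, 0, 0], 1]])

```text
clock: 3.95
eef_pos: [0.4318, 0.036, 0.1023]
tool_rot: [0.707, 0.708, -0.001, -0.001]
ft_force: [0.8, 0.3, 0.8]
grip_width: 0.0854
grasp_force: 0.0
```

```bash
python3 - <<'E'
from h import *
s=camera('scene');print(get_obs()['eef_pos'])
cv2.imwrite('pics/g.png',cv2.resize(s['image'][90:200,195:295],None,fx=4.5,fy=4.5,interpolation=cv2.INTER_CUBIC)[:,:,::-1])
E
```

```text
[0.43309902 0.03599853 0.10339967]
```

View pics/g.png

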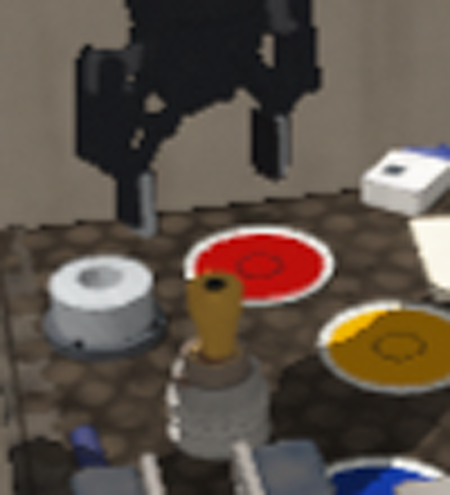

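```bash
python3 - <<'E'
from h import *
s=camera('scene');t=camera('top')
for X in([0,0,0],[0,0,.1],[.433,.036,.2],[.433,.036,.3],[.433,.036,.4]): print(X,proj(s,X)[0].round(0),proj(t,X)[0].round(0))
print(*[((proj(s,[.433+dx,.036+dy,.116+dz])[0]-[195,90]+.5)*4.5).round(0) for dx,dy,dz in((-.057,-.011,0),(-.0425,-.011,0),(.0425,-.011,0),(.057,-.011,0),(-.0425,-.011,.04),(.0425,-.011,.04))])
o=np.hstack([s['image'][:,:400],t['image'][:,100:500]])
cv2.imwrite('pics/i.png',o[:,:,::-1]);print(s['view'],s['K'])
E
```

```text
[0, 0, 0] [ 92. 280.] [234. 338.]
[0, 0, 0.1] [ 76. 245.] [232. 346.]
[0.433, 0.036, 0.2] [240. 117.] [217. 169.]
[0.433, 0.036, 0.3] [238.  75.] [212. 160.]
[0.433, 0.036, 0.4] [236.  26.] [207. 149.]
[144. 307.] [165. 298.] [281. 244.] [299. 235.] [160. 232.] [280. 180.]
[[ 0.74381163 -0.66805523 -0.02112977 -0.32725781]
 [-0.41832429 -0.44064028 -0.79425495  0.17464559]
 [ 0.52129555  0.59961517 -0.6072171   0.71692953]
 [ 0.          0.          0.          1.        ]] [[354.34992349   0.         254.06370512]
 [  0.         354.34992349 193.26386177]
 [  0.           0.           1.        ]]
```

View pics/i.png

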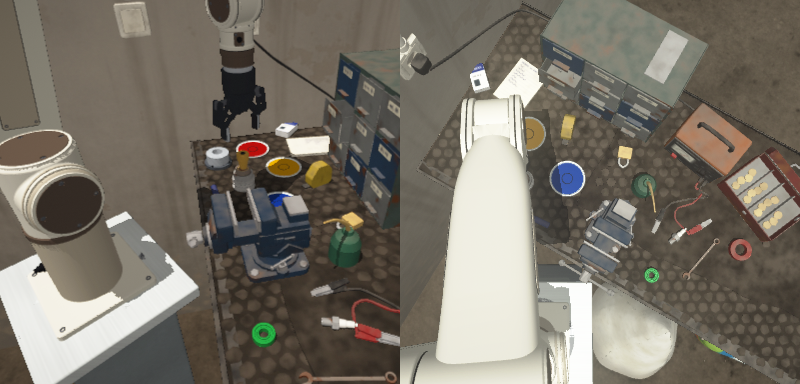

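Visually the gripper looks about 40 mm higher than its reported pose would put it. Closing at the nominal grasp height will tell harmlessly: either it grips the collar or it closes on air.

Call:
drive_tool(increments=[[[2, 0, -14], [0, 0, 0], 1], [[0, 0, 0], [0, 0, 0], 1], [[0, 0, 0], [0, 0, 0], 0.4], [[0, 0, 0], [0, 0, 0], 0.3], [[0, 0, 0], [0, 0, 0], 0.3], [[0, 0, 0], [0, 0, 0], 0.3], [[0, 0, 0], [0, 0, 0], 0.3], [[0, 0, 0], [0, 0, 0], 0.3]])

```text
clock: 4.77
eef_pos: [0.4351, 0.0361, 0.089]
tool_rot: [0.707, 0.708, 0.0, 0.0]
ft_force: [0.4, 0.1, 0.4]
grip_width: 0.0253
grasp_force: 0.0
```

Closed on air with nothing gripped, so the gripper really is higher than the text implies. I'll check where the tips are now.

```bash
python3 - <<'E'
from h import *
s=camera('scene');e=get_obs()['eef_pos'];print(e)
k=6;off=np.array([200,75]);im=cv2.resize(s['image'][75:175,200:300],None,fx=k,fy=k,interpolation=cv2.INTER_CUBIC)
def line(pts,col):
    P=(proj(s,np.array(pts))-off+.5)*k-.5
    for a,b in zip(P[:-1],P[1:]): cv2.line(im,tuple(np.int32(a)),tuple(np.int32(b)),col,1,cv2.LINE_AA)
for d,col in(((0,0,0),(0,255,0)),((0,0,.04),(255,0,255)),((.04,.048,0),(0,255,255))):
    c=e+np.array(d)
    for x in(-.0127,.0127): line([c+[x,-.011,.03],c+[x,-.011,0],c+[x,.011,0],c+[x,.011,.03]],col)
cv2.imwrite('pics/j.png',im[:,:,::-1])
E
```

```text
[0.43503995 0.03609303 0.08886671]
```

View pics/j.png

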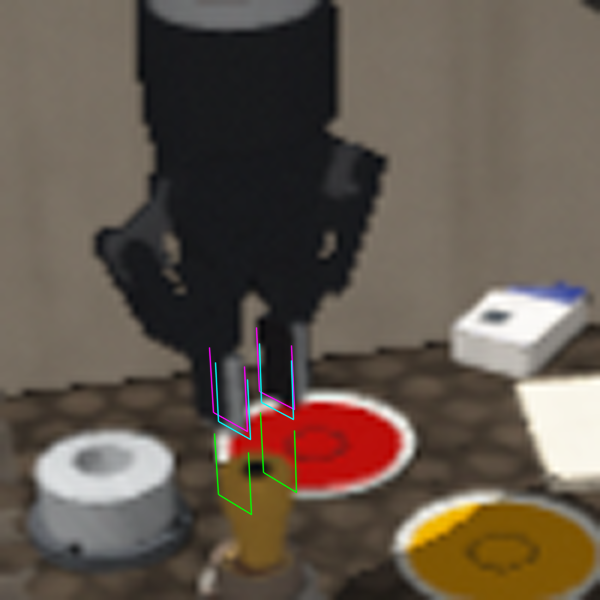

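Call:
drive_tool(increments=[[[0, 0, 0], [0, 0, 0], 0.7], [[0, 0, 0], [0, 0, 0], 0.7], [[0, 0, 0], [0, 0, 0], 0.7], [[0, 0, 0], [0, 0, 0], 0.7], [[0, 0, -10], [0, 0, 0], 0.7], [[0, 0, -10], [0, 0, 0], 0.7], [[0, 0, 0], [0, 0, 0], 0.7]])

```text
clock: 5.4
eef_pos: [0.4335, 0.0359, 0.0672]
tool_rot: [0.707, 0.708, -0.001, -0.001]
ft_force: [-1.3, -0.1, 1.0]
grip_width: 0.0599
grasp_force: 0.0
```

Call:
drive_tool(increments=[[[0, 0, -8], [0, 0, 0], 0.7], [[0, 0, -8], [0, 0, 0], 0.7], [[0, 0, 0], [0, 0, 0], 0.4], [[0, 0, 0], [0, 0, 0], 0.3], [[0, 0, 0], [0, 0, 0], 0.3], [[0, 0, 0], [0, 0, 0], 0.3], [[0, 0, 0], [0, 0, 0], 0.3], [[0, 0, 0], [0, 0, 0], 0.3]])

```text
clock: 6.07
eef_pos: [0.4352, 0.0361, 0.053]
tool_rot: [0.707, 0.708, 0.0, 0.0]
ft_force: [-0.3, -0.0, -0.4]
grip_width: 0.0286
grasp_force: 59.3
```

```bash
python3 - <<'E'
from h import *
s=camera('scene');t=camera('top')
cv2.imwrite('pics/k.png',cv2.resize(s['image'][100:200,200:300],None,fx=6,fy=6,interpolation=cv2.INTER_CUBIC)[:,:,::-1])
E
```

```text
(no output)
```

View pics/k.png

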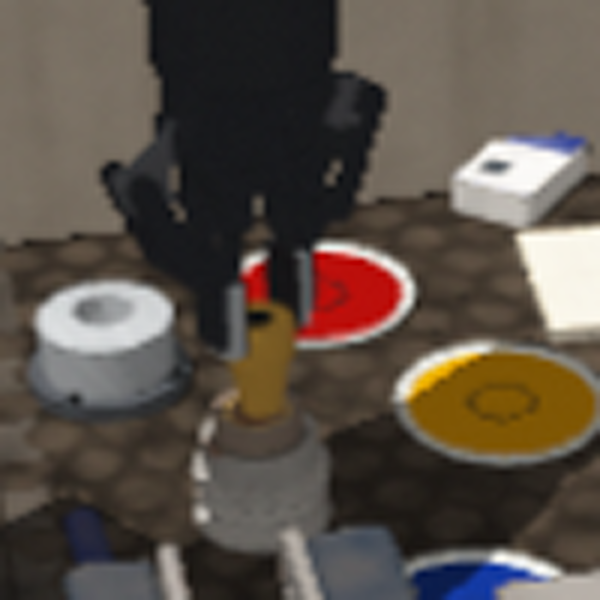

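Fingers hold the bush at the collar but apparently off-centre: the finger edges are at x≈245/298 and the bush is centred at ≈267, sitting nearer the camera. I'll compare the offset hypotheses numerically, using the start picture as well.

```bash
python3 - <<'E'
from h import *
from scipy.optimize import least_squares
s=camera('scene')
# observed fingertip corners: start picture f.png (pad bottom mid), e/g/j pictures corner -y
Y=np.array([.368,-.93,0]);Xd=np.array([.93,.368,0])
obs=[]
c0=np.array([.184,-.465,.193])
# open .085: inner faces +-.0427 ; closing y dir; f.png: lit stripes bottom
obs+= [((108/3+280,310/3+180),c0+[0,0,.013]-.05*Y-.011*Xd),((375/3+280,408/3+180),c0+[0,0,.013]+.05*Y-.011*Xd)]
def pk(u,v,ox,oy,k):return (u/k+ox-.5,v/k+oy-.5)
e=np.array([.434,.030,.168]);obs+=[(pk(145,230,195,70,4.5),e+[-.057,-.011,0]),(pk(287,183,195,70,4.5),e+[.0427,-.011,0])]
e=np.array([.433,.036,.116]);obs+=[(pk(137,232,195,90,4.5),e+[-.057,-.011,0]),(pk(275,180,195,90,4.5),e+[.0427,-.011,0])]
e=np.array([.435,.0361,.0892]);obs+=[(pk(243,432,200,75,6),e+[-.0127,-.011,0]),(pk(292,408,200,75,6),e+[.0127,-.011,0])]
e=np.array([.435,.0361,.0535]);obs+=[(pk(245,358,200,100,6),e+[-.0143,-.011,0]),(pk(298,325,200,100,6),e+[.0143,-.011,0])]
U=np.array([o[0] for o in obs]);P=np.array([o[1] for o in obs])
for nm,m in(('z',[0,0,1]),('xy',[1,1,0]),('xyz',[1,1,1])):
    r=least_squares(lambda d:(proj(s,P+d*np.array(m))-U).ravel(),np.zeros(3));print(nm,(r.x*m).round(4),np.sqrt((r.fun**2).mean()).round(2));
print((proj(s,P+r.x)-U).round(1))
for i in range(0,10,2):
    r=least_squares(lambda d:(proj(s,P[i:i+2]+d)-U[i:i+2]).ravel(),np.zeros(3));print(i,r.x.round(3))
o=get_obs();print(o['joint_pos'].round(3),o['ft_force'],o['ft_torque'])
E
```

```text
z [0.     0.     0.0419] 1.27
xy [0.0308 0.0232 0.    ] 6.38
xyz [0.0006 0.0007 0.0412] 1.26
[[-3.3 -1.4]
 [ 2.1  0.3]
 [-1.   2.5]
 [ 0.  -0.2]
 [ 0.4  1.6]
 [ 1.1 -0.6]
 [ 0.8 -0.8]
 [ 0.4 -0.3]
 [ 0.6 -0.8]
 [ 0.3  0.6]]
0 [0.015 0.006 0.021]
2 [0.031 0.035 0.023]
4 [0.022 0.031 0.023]
6 [-0.032 -0.036  0.067]
8 [-0.043 -0.051  0.082]
[ 0.083  0.236 -0.393  0.941  0.     1.652] [-0.1901764   0.4815172   1.43922162] [0.04285859 0.01851594 0.04321181]
```

The fit is clean: xy offset is zero and the real tips sit 42 mm above the reported TCP. I'll regrip about 5 mm lower and 4 mm toward −y.

Call:
drive_tool(increments=[[[0, 0, 0], [0, 0, 0], 0.55], [[0, 0, 0], [0, 0, 0], 0.55], [[0, -2, -2], [0, 0, 0], 0.55], [[0, -2, -3], [0, 0, 0], 0.55], [[0, 0, 0], [0, 0, 0], 0.3], [[0, 0, 0], [0, 0, 0], 0.3], [[0, 0, 0], [0, 0, 0], 0.3], [[0, 0, 0], [0, 0, 0], 0.3]])

```text
clock: 6.88
eef_pos: [0.4347, 0.032, 0.0475]
tool_rot: [0.707, 0.708, -0.0, -0.0]
ft_force: [-0.1, -0.2, -0.7]
grip_width: 0.0291
grasp_force: 59.2
```

```bash
python3 - <<'E'
from h import *
s=camera('scene');o=get_obs();print(o['eef_pos'],o['grip_width'],o['grasp_force'],o['ft_force'])
d=silhouettes('bush',s)[:2]
for x in d: print(x['conf'],x['bbox'])
h=cv2.cvtColor(s['image'],cv2.COLOR_RGB2HSV)
for v in range(148,176):
    r=h[v,228:262]; m=(abs(r[:,0].astype(int)-21)<7)&(r[:,1]>130)&(r[:,2]>60); xs=np.nonzero(m)[0]+228
    dk=np.nonzero((s['image'][v,228:262].max(1)<45))[0]+228
    print(v,''.join('B' if a else ('.' if b.max()>45 else '#') for a,b in zip(m,s['image'][v,228:262])))
E
```

```text
[0.43476945 0.03203133 0.04756046] 0.028908084197962973 59.20755743980408 [ 1.51170184  0.20798281 -0.70238792]
148 .###########......#####...........
149 ..##########......#####...........
150 ...########........####...........
151 .....#####....BBBBBB.##...........
152 .....#####....##.BBBB##...........
153 ......####....###BBBB##...........
154 ......####.....BBBBBB##...........
155 ......####....BBBBBBB##...........
156 ......####....BBBBBBB.#...........
157 ......#####...BBBBBBB.............
158 ......#####...BBBBBBB.............
159 ......#####...BBBBBBB.............
160 ....#....#....BBBBBB..............
161 .#............BBBBBB..............
162 .###.........BBBBBBB..............
163 ...#.......BBBBBBBBB..............
164 ..##.......BBBBBBBBB..............
165 ..##........BBBBBBB...............
166 .#.........BBBBBBBBB..............
167 ...........BBBBBBBB...............
168 ............BBBBBBB...............
169 .............BBBB.................
170 ..................................
171 ................................##
172 ..............................####
173 ............................######
174 ...........................#######
175 ...........................#######
```

Call:
drive_tool(increments=[[[0, 0, 6], [0, 0, 0], 0.3], [[0, 0, 12], [0, 0, 0], 0.3], [[0, 0, 20], [0, 0, 0], 0.3], [[4, 28, 0], [0, 0, 0], 0.3], [[5, 38, 0], [0, 0, 0], 0.3], [[5, 38, 0], [0, 0, 0], 0.3], [[4, 34, 0], [0, 0, 0], 0.3], [[0, 0, 0], [0, 0, 0], 0.3]])

```text
clock: 7.65
eef_pos: [0.4546, 0.176, 0.0866]
tool_rot: [0.704, 0.71, 0.003, -0.0]
ft_force: [0.8, 0.7, -0.5]
grip_width: 0.0289
grasp_force: 59.4
```

```bash
python3 - <<'E'
from h import *
import json
s=camera('scene');camera('scene');s=camera('scene');t=camera('top');o=get_obs();print(o['eef_pos'],o['grip_width'],o['grasp_force'],o['ft_force'])
for q in('bush','hub','small_bearing','big_bearing'):
  for x in silhouettes(q,s)[:2]: print(q,x['conf'],x['bbox'])
k=6;off=np.array([190,110]);im=cv2.resize(s['image'][110:200,190:290],None,fx=k,fy=k,interpolation=cv2.INTER_CUBIC)
th=np.linspace(0,2*np.pi,60)
e=o['eef_pos']
def circ(c,r,z,col):
    P=(proj(s,np.c_[c[0]+r*np.cos(th),c[1]+r*np.sin(th),0*th+z])-off+.5)*k-.5
    cv2.polylines(im,[np.int32(P*8)],True,col,1,cv2.LINE_AA,3)
f=e[2]+.0095
for r,z in((.0085,f),(.014,f+.028),(.016,f+.0445)): circ(e,r,z,(0,255,0))
for r,z in((.033,.04),(.015,.04)): circ((.4525,.1750),r,z,(255,0,255))
for r,z in((.02,.057),(.026,.045),(.031,.03)): circ((.4355,.0366),r,z,(0,255,255))
cv2.imwrite('pics/l.png',im[:,:,::-1])
cv2.imwrite('pics/l_raw.png',s['image'][:,:,::-1])
E
```

```text
[0.45249416 0.16946999 0.08566054] 0.02875800893980104 59.378408789634705 [-0.43881602 -0.25215009 -1.99843771]
bush 0.52 [269.3, 190.1, 289.0, 208.0]
bush 0.48 [211.2, 118.7, 221.4, 137.1]
hub 0.82 [201.9, 145.5, 231.4, 168.4]
small_bearing 0.74 [251.1, 321.8, 277.9, 348.6]
small_bearing 0.44 [236.8, 162.1, 251.0, 175.2]
big_bearing 0.59 [236.1, 172.5, 256.3, 182.5]
```

View pics/l.png

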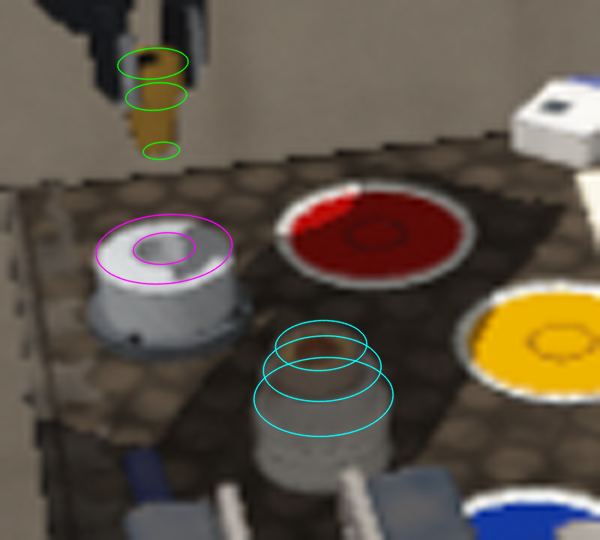

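The bush hangs upright in the grip at about (157,105), and the hub's bore is at (165,250). The lateral mismatch is about 2–4 mm, within the 6.5 mm capture. Lowering with force feedback.

Call:
drive_tool(increments=[[[0, 4, -10], [0, 0, 0], 0.3], [[0, 0, -20], [0, 0, 0], 0.3], [[0, 0, -20], [0, 0, 0], 0.3], [[0, 0, -8], [0, 0, 0], 0.3], [[0, 0, -5], [0, 0, 0], 0.3], [[0, 0, 0], [0, 0, 0], 0.3], [[0, 0, 0], [0, 0, 0], 0.3]])

```text
clock: 8.63
eef_pos: [0.4533, 0.1741, 0.0229]
tool_rot: [0.707, 0.708, 0.0, 0.0]
ft_force: [-0.5, 1.2, -1.4]
grip_width: 0.0288
grasp_force: 59.4
```

Call:
drive_tool(increments=[[[0, 0, -4], [0, 0, 0], 0.3], [[0, 0, -4], [0, 0, 0], 0.3], [[0, 0, 0], [0, 0, 0], 0.3]])

```text
clock: 8.88
eef_pos: [0.4529, 0.1737, 0.0146]
tool_rot: [0.707, 0.708, -0.0, 0.0]
ft_force: [-0.0, -1.6, -1.9]
grip_width: 0.0289
grasp_force: 59.5
```

Call:
drive_tool(increments=[[[0, 0, -3], [0, 0, 0], 0.3], [[0, 0, 0], [0, 0, 0], 0.3]])

```text
clock: 9.05
eef_pos: [0.4527, 0.1732, 0.0115]
tool_rot: [0.707, 0.707, -0.001, 0.0]
ft_force: [-0.7, -5.0, 1.4]
grip_width: 0.0288
grasp_force: 59.8
```

Call:
drive_tool(increments=[[[0, 0, -2], [0, 0, 0], 0.3], [[0, 0, 0], [0, 0, 0], 0.3]])

```text
clock: 9.22
eef_pos: [0.4526, 0.1729, 0.0097]
tool_rot: [0.707, 0.707, -0.001, 0.001]
ft_force: [-2.0, -5.0, 3.5]
grip_width: 0.0291
grasp_force: 59.9
```

Call:
drive_tool(increments=[[[-0.5, -1.5, 0], [0, 0, 0], 0.3], [[0, 0, -1.5], [0, 0, 0], 0.3], [[0, 0, 0], [0, 0, 0], 0.3]])

```text
clock: 9.47
eef_pos: [0.4525, 0.1725, 0.0081]
tool_rot: [0.707, 0.708, 0.0, 0.0]
ft_force: [-0.8, -2.7, 1.7]
grip_width: 0.029
grasp_force: 59.7
```

Call:
drive_tool(increments=[[[0, -1, 0], [0, 0, 0], 0.3], [[0, 0, -1.5], [0, 0, 0], 0.3], [[0, 0, 0], [0, 0, 0], 0.3]])

```text
clock: 9.72
eef_pos: [0.4526, 0.1719, 0.0065]
tool_rot: [0.706, 0.708, 0.0, -0.0]
ft_force: [-0.8, -1.7, -0.1]
grip_width: 0.0292
grasp_force: 59.6
```

Call:
drive_tool(increments=[[[-0.5, -0.7, 0], [0, 0, 0], 0.3], [[0, 0, -1.5], [0, 0, 0], 0.3], [[0, 0, 0], [0, 0, 0], 0.3]])

```text
clock: 9.97
eef_pos: [0.4521, 0.1711, 0.005]
tool_rot: [0.706, 0.708, 0.0, -0.0]
ft_force: [-0.4, 0.1, -1.4]
grip_width: 0.0289
grasp_force: 59.6
```

Call:
drive_tool(increments=[[[0, -0.3, -1], [0, 0, 0], 0.3], [[0, 0, -1], [0, 0, 0], 0.3], [[0, 0, 0], [0, 0, 0], 0.3]])

```text
clock: 10.22
eef_pos: [0.4518, 0.1706, 0.003]
tool_rot: [0.707, 0.708, -0.0, -0.0]
ft_force: [-0.2, 0.1, -1.0]
grip_width: 0.0287
grasp_force: 59.6
```

Call:
drive_tool(increments=[[[0, 0, -1], [0, 0, 0], 0.3], [[0, 0, 0], [0, 0, 0], 0.3]])

```text
clock: 10.38
eef_pos: [0.4521, 0.1706, 0.0025]
tool_rot: [0.707, 0.708, 0.0, 0.0]
ft_force: [-1.1, -0.2, 1.8]
grip_width: 0.0291
grasp_force: 59.9
```

Call:
drive_tool(increments=[[[0, 0, -1], [0, 0, 0], 0.3], [[0, 0, 0], [0, 0, 0], 0.3]])

```text
clock: 10.55
eef_pos: [0.4522, 0.1707, 0.0023]
tool_rot: [0.707, 0.708, 0.0, 0.0]
ft_force: [-2.5, -0.8, 8.3]
grip_width: 0.0291
grasp_force: 60.6
```

Call:
drive_tool(increments=[[[0, 0, -1], [0, 0, 0], 0.3], [[0, 0, 0], [0, 0, 0], 0.3]])

```text
clock: 10.72
eef_pos: [0.4522, 0.1707, 0.0021]
tool_rot: [0.707, 0.708, 0.001, 0.0]
ft_force: [-4.8, -1.5, 14.6]
grip_width: 0.0292
grasp_force: 61.3
```

The bush stopped hard at TCP 2.3 mm, against an expected home of 2.5 mm, so it is seated. Release and move to the small bearing.

Call:
drive_tool(increments=[[[0, 0, 1.5], [0, 0, 0], 0.3], [[0, 0, 0], [0, 0, 0], 0.6], [[0, 0, 0], [0, 0, 0], 0.6], [[0, 0, 0], [0, 0, 0], 0.6], [[0, 0, 10], [0, 0, 0], 0.6], [[0, 0, 20], [0, 0, 0], 0.7], [[0, 0, 25], [0, 0, 0], 0.7], [[-4, -28, 0], [0, 0, 0], 0.7]])

```text
clock: 11.38
eef_pos: [0.4531, 0.1468, 0.0616]
tool_rot: [0.705, 0.709, 0.005, 0.002]
ft_force: [1.8, -0.8, 0.2]
grip_width: 0.0599
grasp_force: 0.0
```

Call:
drive_tool(increments=[[[-4, -36, 0], [0, 0, 0], 0.7], [[-4, -36, 0], [0, 0, 0], 0.7], [[-4, -34, 0], [0, 0, 0], 0.7], [[0, 0, 0], [0, 0, 0], 0.7], [[0, 0, 0], [0, 0, 0], 0.7]])

```text
clock: 11.8
eef_pos: [0.436, 0.0352, 0.0572]
tool_rot: [0.708, 0.706, 0.0, 0.0]
ft_force: [-0.3, -0.0, -0.6]
grip_width: 0.0602
grasp_force: 0.0
```

```bash
python3 - <<'E'
from h import *
s=camera('scene');o=get_obs();print(o['eef_pos'],o['grip_width'],o['ft_force'])
for q in('bush','hub','small_bearing','big_bearing','pulley'):
  for x in silhouettes(q,s)[:2]: print(q,round(x['conf'],2),np.round(x['bbox'],1))
th=np.linspace(0,2*np.pi,60)
def box(c,parts):
    P=np.vstack([proj(s,np.c_[c[0]+r*np.cos(th),c[1]+r*np.sin(th),0*th+z]) for r,z in parts]);return np.r_[P.min(0),P.max(0)].round(1)
S=(.4355,.0366);print('pred small',box(S,[(.02,.045),(.02,.057)]),'big',box(S,[(.026,.03),(.026,.045)]),'pulley',box(S,[(.031,0),(.031,.03)]),'bush home',box((.4525,.1745),[(.016,.04),(.016,.0565)]))
E
```

```text
[0.43636624 0.03627541 0.05721222] 0.05988398672818804 [-0.99629189  0.71851467  0.51315407]
bush 0.44 [211.2 143.2 222.2 152.4]
bush 0.32 [232.1 180.8 252.6 192.4]
hub 0.59 [205.6 147.  229.2 170. ]
small_bearing 0.8 [253.5 322.5 280.4 346.4]
small_bearing 0.44 [236.7 164.4 251.8 175.5]
big_bearing 0.66 [267.8 157.9 300.1 180.2]
big_bearing 0.46 [235.4 173.6 253.9 183. ]
pulley 0.68 [230.4 180.3 255.6 194.1]
pred small [235.4 162.9 250.8 175.1] big [233.4 165.5 253.2 181.1] pulley [231.8 169.1 255.2 191.4] bush home [211.  143.3 222.5 153.8]
```

Call:
drive_tool(increments=[[[0, -1, -20], [0, 0, 0], 0.7], [[0, 0, -15], [0, 0, 0], 0.7], [[0, 0, -10], [0, 0, 0], 0.7], [[0, 0, -4], [0, 0, 0], 0.7], [[0, 0, 0], [0, 0, 0], 0.55], [[0, 0, 0], [0, 0, 0], 0.4], [[0, 0, 0], [0, 0, 0], 0.35], [[0, 0, 0], [0, 0, 0], 0.35]])

```text
clock: 12.77
eef_pos: [0.4367, 0.0358, 0.0084]
tool_rot: [0.706, 0.708, 0.001, 0.001]
ft_force: [-0.1, -0.3, -0.0]
grip_width: 0.0372
grasp_force: 60.1
```

Call:
drive_tool(increments=[[[0, 0, 0], [0, 0, 0], 0.35], [[0, 0, 0], [0, 0, 0], 0.35]])

```text
clock: 12.93
eef_pos: [0.4365, 0.0357, 0.0082]
tool_rot: [0.707, 0.708, 0.0, 0.0]
ft_force: [0.1, -0.1, 0.3]
grip_width: 0.037
grasp_force: 60.1
```

Call:
drive_tool(increments=[[[0, 0, 5], [0, 0, 0], 0.35], [[0, 0, 15], [0, 0, 0], 0.35], [[0, 0, 15], [0, 0, 0], 0.35], [[30, -2, 0], [0, 0, 0], 0.35], [[38, -3, 0], [0, 0, 0], 0.35], [[38, -3, 0], [0, 0, 0], 0.35], [[33, -3.5, 0], [0, 0, 0], 0.35], [[0, 0, 0], [0, 0, 0], 0.35]])

```text
clock: 13.6
eef_pos: [0.5823, 0.0234, 0.043]
tool_rot: [0.707, 0.707, 0.003, 0.003]
ft_force: [0.9, 0.8, -0.7]
grip_width: 0.0369
grasp_force: 60.5
```

Call:
drive_tool(increments=[[[0, 0, 0], [0, 0, 0], 0.35], [[0, 0, 0], [0, 0, 0], 0.35]])

```text
clock: 13.77
eef_pos: [0.5736, 0.024, 0.0421]
tool_rot: [0.707, 0.708, -0.001, -0.001]
ft_force: [0.1, -0.5, -0.9]
grip_width: 0.0371
grasp_force: 60.5
```

```bash
cat >> h.py <<'E'
TH=np.linspace(0,2*np.pi,60)
def box(p,c,parts):
    P=np.vstack([proj(p,np.c_[c[0]+r*np.cos(TH),c[1]+r*np.sin(TH),0*TH+z]) for r,z in parts]);return np.r_[P.min(0),P.max(0)].round(1)
def rep(qs,cams=('scene',)):
    for n in cams:
        p=camera(n)
        for q in qs:
            for x in silhouettes(q,p)[:3]: print(n,q,round(x['conf'],2),np.round(x['bbox'],1))
    o=get_obs();print(o['eef_pos'].round(4),o['grip_width'].round(4),o['ft_force'].round(1));return p
E
python3 - <<'E'
from h import *
p=rep(['small_bearing','dish_yellow','big_bearing'])
e=get_obs()['eef_pos'];z=e[2]+.0368
print('pred small',box(p,e,[(.02,z),(.02,z+.012)]),'dish',box(p,(.5755,.0242),[(.052,.005),(.052,0)]))
E
```

```text
scene small_bearing 0.71 [253.5 322.9 276.3 348. ]
scene small_bearing 0.53 [282.2 137.3 293.4 146.8]
scene small_bearing 0.4 [239.5 143.2 267.5 158. ]
scene dish_yellow 0.93 [267.3 156.9 301.  178.6]
scene big_bearing 0.66 [235.  169.8 254.6 182.2]
scene big_bearing 0.37 [337.8 211.5 364.6 230.3]Traceback (most recent call last):
  File "<stdin>", line 2, in <module>
  File "h.py", line 29, in rep
    o=get_obs();print(o['eef_pos'].round(4),o['grip_width'].round(4),o['ft_force'].round(1));return p
                                            ^^^^^^^^^^^^^^^^^^^^^
AttributeError: 'float' object has no attribute 'round'
```

Call:
drive_tool(increments=[[[1, 0, -20], [0, 0, 0], 0.35], [[0, 0, -25], [0, 0, 0], 0.35], [[0, 0, -15], [0, 0, 0], 0.35], [[0, 0, -8], [0, 0, 0], 0.35], [[0, 0, -3], [0, 0, 0], 0.35], [[0, 0, 0], [0, 0, 0], 0.35]])

```text
clock: 14.47
eef_pos: [0.5754, 0.0242, -0.0284]
tool_rot: [0.707, 0.708, -0.0, -0.0]
ft_force: [0.1, -0.4, -0.8]
grip_width: 0.0376
grasp_force: 60.5
```

Call:
drive_tool(increments=[[[0, 0, -2], [0, 0, 0], 0.35], [[0, 0, 0], [0, 0, 0], 0.35], [[0, 0, -1], [0, 0, 0], 0.35], [[0, 0, 0], [0, 0, 0], 0.35]])

```text
clock: 14.8
eef_pos: [0.5766, 0.0241, -0.0306]
tool_rot: [0.707, 0.708, 0.0, 0.0]
ft_force: [0.9, 1.1, -0.9]
grip_width: 0.0372
grasp_force: 60.5
```

Call:
drive_tool(increments=[[[0, 0, -1.5], [0, 0, 0], 0.35], [[0, 0, 0], [0, 0, 0], 0.35]])

```text
clock: 14.97
eef_pos: [0.576, 0.0241, -0.0327]
tool_rot: [0.707, 0.708, 0.0, 0.0]
ft_force: [-0.5, 0.2, -0.8]
grip_width: 0.0374
grasp_force: 60.5
```

Call:
drive_tool(increments=[[[0, 0, -1], [0, 0, 0], 0.35], [[0, 0, 0], [0, 0, 0], 0.35]])

```text
clock: 15.13
eef_pos: [0.5761, 0.0241, -0.0337]
tool_rot: [0.707, 0.708, 0.0, 0.0]
ft_force: [0.3, 1.0, -0.4]
grip_width: 0.0373
grasp_force: 60.6
```

Call:
drive_tool(increments=[[[0, 0, -0.7], [0, 0, 0], 0.35], [[0, 0, 0], [0, 0, 0], 0.35]])

```text
clock: 15.3
eef_pos: [0.5762, 0.0241, -0.0338]
tool_rot: [0.707, 0.708, 0.0, 0.0]
ft_force: [-1.3, 0.1, 5.0]
grip_width: 0.0373
grasp_force: 61.1
```

Call:
drive_tool(increments=[[[0, 0, 0.7], [0, 0, 0], 0.6], [[0, 0, 0], [0, 0, 0], 0.6], [[0, 0, 0], [0, 0, 0], 0.6], [[0, 0, 0], [0, 0, 0], 0.6], [[0, 0, 12], [0, 0, 0], 0.6], [[0, 0, 35], [0, 0, 0], 0.85], [[0, 0, 38], [0, 0, 0], 0.85], [[-36, 3, 0], [0, 0, 0], 0.85]])

```text
clock: 15.97
eef_pos: [0.5547, 0.0273, 0.0607]
tool_rot: [0.707, 0.707, 0.009, 0.009]
ft_force: [2.8, -0.3, 2.0]
grip_width: 0.0727
grasp_force: 0.0
```

Call:
drive_tool(increments=[[[-36, 3, 0], [0, 0, 0], 0.85], [[-36, 3, 0], [0, 0, 0], 0.85], [[-32, 3, 0], [0, 0, 0], 0.85], [[0, 0, 0], [0, 0, 0], 0.85], [[0, 0, 0], [0, 0, 0], 0.85]])

```text
clock: 16.38
eef_pos: [0.4338, 0.0361, 0.0511]
tool_rot: [0.706, 0.708, -0.001, -0.0]
ft_force: [0.8, 0.6, 0.4]
grip_width: 0.0727
grasp_force: 0.0
```

```bash
sed -i "s/o\['grip_width'\].round(4)/round(o['grip_width'],4)/" h.py; python3 - <<'E'
from h import *
p=rep(['small_bearing','big_bearing','pulley','dish_yellow'])
print('pred small',box(p,(.5755,.0242),[(.02,.003),(.02,.015)]))
S=(.4355,.0366);print('big',box(p,S,[(.026,.03),(.026,.045)]),'pulley',box(p,S,[(.031,0),(.031,.03)]))
E
```

```text
scene small_bearing 0.77 [253.1 319.9 274.8 348.3]
scene small_bearing 0.62 [339.3 211.2 362.2 230.6]
scene small_bearing 0.51 [278.1 158.1 288.6 168.6]
scene big_bearing 0.63 [210.6 146.8 222.3 153.2]
scene dish_yellow 0.71 [267.1 157.1 299.5 177.4]
[0.4377 0.0361 0.0515] 0.0726 [-0.1  0.3  0.2]
pred small [276.3 158.9 290.2 169.8]
big [233.4 165.5 253.2 181.1] pulley [231.8 169.1 255.2 191.4]
```

Call:
drive_tool(increments=[[[0, 0, -20], [0, 0, 0], 0.85], [[0, 0, -20], [0, 0, 0], 0.85], [[0, 0, -14], [0, 0, 0], 0.85], [[0, 0, -5], [0, 0, 0], 0.85], [[0, 0, 0], [0, 0, 0], 0.7], [[0, 0, 0], [0, 0, 0], 0.55], [[0, 0, 0], [0, 0, 0], 0.5], [[0, 0, 0], [0, 0, 0], 0.5]])

```text
clock: 17.3
eef_pos: [0.437, 0.0361, -0.0071]
tool_rot: [0.707, 0.708, 0.001, 0.001]
ft_force: [0.2, -0.4, -2.1]
grip_width: 0.0494
grasp_force: 62.3
```

Call:
drive_tool(increments=[[[0, 0, 0], [0, 0, 0], 0.5], [[0, 0, 0], [0, 0, 0], 0.5]])

```text
clock: 17.47
eef_pos: [0.4367, 0.0361, -0.0073]
tool_rot: [0.707, 0.708, 0.001, 0.001]
ft_force: [-0.9, -0.4, -0.4]
grip_width: 0.0492
grasp_force: 62.4
```

Call:
drive_tool(increments=[[[0, 0, 5], [0, 0, 0], 0.5], [[0, 0, 15], [0, 0, 0], 0.5], [[0, 0, 15], [0, 0, 0], 0.5], [[1, -24, 0], [0, 0, 0], 0.5], [[2, -36, 0], [0, 0, 0], 0.5], [[2, -36, 0], [0, 0, 0], 0.5], [[2, -30, 0], [0, 0, 0], 0.5], [[0, 0, 0], [0, 0, 0], 0.5]])

```text
clock: 18.13
eef_pos: [0.444, -0.0948, 0.028]
tool_rot: [0.709, 0.705, -0.0, 0.002]
ft_force: [0.7, -0.3, -2.7]
grip_width: 0.0495
grasp_force: 62.9
```

Call:
drive_tool(increments=[[[0, 0, 0], [0, 0, 0], 0.5], [[0, 0, 0], [0, 0, 0], 0.5]])

```text
clock: 18.3
eef_pos: [0.4426, -0.0897, 0.0273]
tool_rot: [0.707, 0.707, 0.0, -0.0]
ft_force: [-0.2, 0.4, -2.9]
grip_width: 0.0491
grasp_force: 62.9
```

```bash
python3 - <<'E'
from h import *
p=rep(['big_bearing','pulley','dish_blue'],('top','scene'))
e=get_obs()['eef_pos'];z=e[2]+.0373
print('pred big',box(p,e,[(.026,z),(.026,z+.015)]),'pulley',box(p,(.4355,.0366),[(.031,0),(.031,.03)]))
E
```

```text
top pulley 0.67 [213.5 167.9 227.5 194.2]
scene big_bearing 0.55 [276.5 175.8 292.5 191.2]
scene pulley 0.93 [230.7 171.9 255.2 192.1]
scene dish_blue 0.52 [268.4 191.3 290.3 205.6]
scene dish_blue 0.3 [232.2 171.6 254.9 192. ]
[ 0.443  -0.0893  0.0272] 0.0493 [-0.9  0.1 -3. ]
pred big [268.4 172.7 290.2 190.4] pulley [231.8 169.1 255.2 191.4]
```

Call:
drive_tool(increments=[[[0, 0, -20], [0, 0, 0], 0.5], [[0, 0, -20], [0, 0, 0], 0.5], [[0, 0, -12], [0, 0, 0], 0.5], [[0, 0, -5], [0, 0, 0], 0.5], [[0, 0, 0], [0, 0, 0], 0.5], [[0, 0, -2], [0, 0, 0], 0.5], [[0, 0, 0], [0, 0, 0], 0.5]])

```text
clock: 19.28
eef_pos: [0.4437, -0.09, -0.0313]
tool_rot: [0.707, 0.708, 0.0, 0.001]
ft_force: [-0.1, -0.2, -2.5]
grip_width: 0.0495
grasp_force: 62.9
```

Call:
drive_tool(increments=[[[0, 0, -1], [0, 0, 0], 0.5], [[0, 0, 0], [0, 0, 0], 0.5]])

```text
clock: 19.45
eef_pos: [0.4437, -0.0901, -0.0322]
tool_rot: [0.707, 0.708, 0.0, 0.001]
ft_force: [-0.2, -0.0, -3.1]
grip_width: 0.0496
grasp_force: 62.9
```

Call:
drive_tool(increments=[[[0, 0, -1], [0, 0, 0], 0.5], [[0, 0, 0], [0, 0, 0], 0.5]])

```text
clock: 19.62
eef_pos: [0.4432, -0.09, -0.0336]
tool_rot: [0.707, 0.708, 0.0, 0.0]
ft_force: [0.2, -0.4, -2.7]
grip_width: 0.0493
grasp_force: 62.9
```

Call:
drive_tool(increments=[[[0, 0, -1], [0, 0, 0], 0.5], [[0, 0, 0], [0, 0, 0], 0.5]])

```text
clock: 19.78
eef_pos: [0.4432, -0.09, -0.0343]
tool_rot: [0.707, 0.708, 0.0, 0.0]
ft_force: [-1.4, 0.5, 3.1]
grip_width: 0.0494
grasp_force: 63.3
```

Call:
drive_tool(increments=[[[0, 0, -0.5], [0, 0, 0], 0.5], [[0, 0, 0], [0, 0, 0], 0.5]])

```text
clock: 19.95
eef_pos: [0.4433, -0.09, -0.0343]
tool_rot: [0.707, 0.708, 0.0, 0.0]
ft_force: [-1.2, 1.0, 8.3]
grip_width: 0.0494
grasp_force: 64.1
```

Call:
drive_tool(increments=[[[0, 0, 0.8], [0, 0, 0], 0.7], [[0, 0, 0], [0, 0, 0], 0.7], [[0, 0, 0], [0, 0, 0], 0.7], [[0, 0, 0], [0, 0, 0], 0.7], [[0, 0, 12], [0, 0, 0], 0.7], [[0, 0, 35], [0, 0, 0], 1], [[0, 0, 38], [0, 0, 0], 1], [[-1, 28, 0], [0, 0, 0], 1]])

```text
clock: 20.62
eef_pos: [0.448, -0.0654, 0.0567]
tool_rot: [0.708, 0.706, 0.003, 0.006]
ft_force: [1.4, 0.3, -0.0]
grip_width: 0.0851
grasp_force: 0.0
```

Call:
drive_tool(increments=[[[-2, 36, 0], [0, 0, 0], 1], [[-2, 36, 0], [0, 0, 0], 1], [[-2, 26.5, 0], [0, 0, 0], 1], [[0, 0, 0], [0, 0, 0], 1], [[0, 0, 0], [0, 0, 0], 1]])

```text
clock: 21.03
eef_pos: [0.4358, 0.0376, 0.0504]
tool_rot: [0.705, 0.709, -0.0, 0.0]
ft_force: [0.3, 0.0, 0.4]
grip_width: 0.0854
grasp_force: 0.0
```

```bash
python3 - <<'E'
from h import *
t=camera('top')
for q in('big_bearing','dish_blue','small_bearing'):
    for x in silhouettes(q,t)[:2]: print('top',q,round(x['conf'],2),np.round(x['bbox'],1))
print('pred',box(t,(.4436,-.09),[(.026,.003),(.026,.018)]),box(t,(.4436,-.09),[(.052,.005)]))
p=rep(['pulley','big_bearing'])
print('pulley',box(p,(.4355,.0366),[(.031,0),(.031,.03)]))
E
```

```text
top big_bearing 0.74 [260.2 165.9 277.5 188.4]
top dish_blue 0.55 [247.5 161.5 286.3 194.1]
top small_bearing 0.72 [341.9 268.3 359.4 283.2]
top small_bearing 0.42 [228.7 131.1 234.  138.4]
pred [258.  168.4 276.3 187.2] [248.9 160.4 285.2 196.1]
scene pulley 0.93 [229.9 171.9 256.9 192.6]
scene big_bearing 0.52 [271.5 193.6 289.1 206.5]
[0.436  0.0356 0.0504] 0.0855 [-0.6 -0.3 -0.1]
pulley [231.8 169.1 255.2 191.4]
```

Call:
drive_tool(increments=[[[0, 0, -25], [0, 0, 0], 1], [[0, 0, -30], [0, 0, 0], 1], [[0, 0, -20], [0, 0, 0], 1], [[0, 0, -10], [0, 0, 0], 1], [[0, 0, -4], [0, 0, 0], 1], [[0, 0, 0], [0, 0, 0], 0.85], [[0, 0, 0], [0, 0, 0], 0.7], [[0, 0, 0], [0, 0, 0], 0.6]])

```text
clock: 22.05
eef_pos: [0.435, 0.0363, -0.0377]
tool_rot: [0.707, 0.707, -0.001, -0.001]
ft_force: [-5.0, -0.7, 2.7]
grip_width: 0.0604
grasp_force: 66.2
```

Call:
drive_tool(increments=[[[0, 0, 0], [0, 0, 0], 0.6], [[0, 0, 0], [0, 0, 0], 0.6], [[0, 0, 0], [0, 0, 0], 0.6]])

```text
clock: 22.3
eef_pos: [0.4351, 0.0363, -0.0377]
tool_rot: [0.707, 0.708, -0.001, -0.0]
ft_force: [-4.4, -1.1, 6.9]
grip_width: 0.0602
grasp_force: 66.6
```

Call:
drive_tool(increments=[[[0, 0, 5], [0, 0, 0], 0.6], [[0, 0, 15], [0, 0, 0], 0.6], [[0, 0, 25], [0, 0, 0], 0.6], [[24, 10, 0], [0, 0, 0], 0.6], [[30, 20, 0], [0, 0, 0], 0.6], [[30, 26, 0], [0, 0, 0], 0.6], [[26, 28, 0], [0, 0, 0], 0.6], [[20, 26, 0], [0, 0, 0], 0.6]])

```text
clock: 22.97
eef_pos: [0.5691, 0.1481, 0.0067]
tool_rot: [0.707, 0.707, 0.001, 0.001]
ft_force: [1.0, -0.6, -6.1]
grip_width: 0.0604
grasp_force: 67.1
```

Call:
drive_tool(increments=[[[13, 17, 0], [0, 0, 0], 0.6], [[0, 0, 0], [0, 0, 0], 0.6], [[0, 0, 0], [0, 0, 0], 0.6]])

```text
clock: 23.22
eef_pos: [0.5795, 0.1648, 0.0057]
tool_rot: [0.706, 0.708, -0.0, 0.0]
ft_force: [-1.0, -0.7, -7.0]
grip_width: 0.0599
grasp_force: 67.5
```

```bash
python3 - <<'E'
from h import *
p=rep(['pulley','dish_red'])
e=get_obs()['eef_pos'];z=e[2]+.0377
print('pulley pred',box(p,e,[(.031,z),(.031,z+.03)]),box(p,(.5790,.1635),[(.052,.005),(.052,0)]))
t=camera('top');B={'yellow':(208,112,246,156),'blue':(246,160,288,196)}
for q in('big_bearing','dish_blue','small_bearing'):
    for x in silhouettes(q,t)[:2]: print('top',q,round(x['conf'],2),np.round(x['bbox'],1))
im=np.hstack([cv2.resize(t['image'][a:a+46,b:b+46],(400,400),interpolation=cv2.INTER_CUBIC) for a,b in((155,244),(111,205))])
cv2.imwrite('pics/m.png',im[:,:,::-1])
E
```

```text
scene pulley 0.56 [247.1 125.5 263.7 142.9]
scene dish_red 0.89 [238.7 142.1 267.5 158.5]
[0.5777 0.1626 0.0058] 0.0603 [-0.9 -0.2 -6.8]
pulley pred [241.2 123.4 261.8 141.9] [235.6 139.5 268.7 157.7]
top big_bearing 0.54 [257.6 165.3 276.2 189.5]
top dish_blue 0.68 [251.4 162.2 288.1 192.8]
top small_bearing 0.56 [343.  267.  358.  280.7]
```

Call:
drive_tool(increments=[[[1, 1, -15], [0, 0, 0], 0.6], [[0, 0, -13], [0, 0, 0], 0.6], [[0, 0, -6], [0, 0, 0], 0.6], [[0, 0, -3], [0, 0, 0], 0.6], [[0, 0, 0], [0, 0, 0], 0.6], [[0, 0, -1], [0, 0, 0], 0.6], [[0, 0, 0], [0, 0, 0], 0.6]])

```text
clock: 24.15
eef_pos: [0.5807, 0.1647, -0.0308]
tool_rot: [0.707, 0.708, 0.001, 0.0]
ft_force: [-0.2, 0.9, -5.9]
grip_width: 0.0602
grasp_force: 67.6
```

Call:
drive_tool(increments=[[[0, 0, -1], [0, 0, 0], 0.6], [[0, 0, 0], [0, 0, 0], 0.6]])

```text
clock: 24.32
eef_pos: [0.5804, 0.1647, -0.032]
tool_rot: [0.707, 0.708, 0.0, 0.0]
ft_force: [-0.9, -0.5, -6.8]
grip_width: 0.0602
grasp_force: 67.6
```

Call:
drive_tool(increments=[[[0, 0, -0.7], [0, 0, 0], 0.6], [[0, 0, 0], [0, 0, 0], 0.6]])

```text
clock: 24.48
eef_pos: [0.58, 0.1646, -0.0331]
tool_rot: [0.707, 0.708, 0.0, 0.0]
ft_force: [-0.3, 0.4, -6.0]
grip_width: 0.0602
grasp_force: 67.6
```

Call:
drive_tool(increments=[[[-0.5, -0.5, -1], [0, 0, 0], 0.6], [[0, 0, 0], [0, 0, 0], 0.6]])

```text
clock: 24.65
eef_pos: [0.5792, 0.1639, -0.0344]
tool_rot: [0.707, 0.708, -0.0, -0.0]
ft_force: [-0.1, 0.5, -5.8]
grip_width: 0.0601
grasp_force: 67.6
```

Call:
drive_tool(increments=[[[0, 0, -1], [0, 0, 0], 0.6], [[0, 0, 0], [0, 0, 0], 0.6]])

```text
clock: 24.82
eef_pos: [0.5793, 0.164, -0.0346]
tool_rot: [0.707, 0.708, -0.0, -0.0]
ft_force: [-1.8, -0.8, -1.1]
grip_width: 0.0603
grasp_force: 68.3
```

Call:
drive_tool(increments=[[[0, 0, -0.7], [0, 0, 0], 0.6], [[0, 0, 0], [0, 0, 0], 0.6]])

```text
clock: 24.98
eef_pos: [0.5793, 0.164, -0.0347]
tool_rot: [0.707, 0.708, 0.0, 0.0]
ft_force: [-3.0, -1.9, 5.1]
grip_width: 0.0602
grasp_force: 68.9
```

Call:
drive_tool(increments=[[[0, 0, 1.2], [0, 0, 0], 0.8], [[0, 0, 0], [0, 0, 0], 0.8], [[0, 0, 0], [0, 0, 0], 0.8], [[0, 0, 0], [0, 0, 0], 0.8], [[0, 0, 10], [0, 0, 0], 0.8], [[0, 0, 30], [0, 0, 0], 0.85], [[0, 0, 40], [0, 0, 0], 1], [[0, 0, 40], [0, 0, 0], 1]])

```text
clock: 25.65
eef_pos: [0.5784, 0.1638, 0.0862]
tool_rot: [0.707, 0.708, -0.001, -0.001]
ft_force: [1.2, 0.0, 0.2]
grip_width: 0.0854
grasp_force: 0.0
```

Call:
drive_tool(increments=[[[0, 0, 40], [0, 0, 0], 1], [[-10, -10, 38], [0, 0, 0], 1], [[-20, -20, 25], [0, 0, 0], 1], [[-15, -37, 0], [0, 0, 0], 1], [[-15, -37, 0], [0, 0, -3], 1], [[-15, -37, 0], [0, 0, -3], 1], [[-15, -37, 0], [0, 0, -3], 1], [[-15, -37, 0], [0, 0, -3], 1]])

```text
clock: 26.32
eef_pos: [0.4737, -0.0523, 0.1894]
tool_rot: [0.777, 0.629, 0.001, 0.001]
ft_force: [1.3, -0.2, -0.1]
grip_width: 0.0855
grasp_force: 0.0
```

Call:
drive_tool(increments=[[[-10, -37, 0], [0, 0, -3], 1], [[-10, -37, 0], [0, 0, -3], 1], [[-10, -37, 0], [0, 0, -3], 1], [[-10, -37, 0], [0, 0, -3], 1], [[-10, -37, 0], [0, 0, -3], 1], [[0, 0, 0], [0, 0, 0], 1]])

```text
clock: 26.82
eef_pos: [0.4229, -0.2419, 0.1892]
tool_rot: [0.855, 0.519, -0.001, 0.002]
ft_force: [0.2, 0.5, 0.1]
grip_width: 0.0852
grasp_force: 0.0
```

```bash
python3 - <<'E'
from h import *
t=camera('top');s=camera('scene');print(get_obs()['eef_pos'],get_obs()['clock'])
for q,c,z,r,h in(('small_bearing',(.5755,.0242),.003,.02,.012),('big_bearing',(.4436,-.09),.003,.026,.015),('pulley',(.579,.1635),.003,.031,.03),('bush',(.4525,.1745),.04,.016,.0165)):
    for n,p in(('top',t),('scene',s)):
        print(n,q,'pred',box(p,c,[(r,z),(r,z+h)]),[(round(x['conf'],2),list(np.round(x['bbox'],1))) for x in silhouettes(q,p)[:3]])
T=[cv2.resize(t['image'][v-22:v+22,u-22:u+22],(290,290),interpolation=cv2.INTER_CUBIC) for u,v in((228,134),(267,178),(180,132),(173,174))]
sc=cv2.resize(s['image'][130:215,195:305],(375,290),interpolation=cv2.INTER_CUBIC)
a=np.hstack(T[:2]);b=np.hstack(T[2:])
cv2.imwrite('pics/n.png',np.vstack([a,b])[:,:,::-1])
E
```

```text
[ 0.42400119 -0.23727258  0.18892022] 26.9167
top small_bearing pred [220.6 125.6 234.7 140.2] [(0.51, [np.float64(217.9), np.float64(126.6), np.float64(235.9), np.float64(140.6)])]
scene small_bearing pred [276.3 158.9 290.2 169.8] [(0.78, [np.float64(250.8), np.float64(322.8), np.float64(277.0), np.float64(347.5)])]
top big_bearing pred [258.  168.4 276.3 187.2] [(0.69, [np.float64(258.2), np.float64(166.2), np.float64(277.2), np.float64(190.0)]), (0.69, [np.float64(164.7), np.float64(163.3), np.float64(177.5), np.float64(177.0)])]
scene big_bearing pred [268.7 192.7 289.6 210.4] [(0.64, [np.float64(271.7), np.float64(195.9), np.float64(289.6), np.float64(208.9)])]
top pulley pred [167.2 118.7 190.7 142.5] [(0.69, [np.float64(168.5), np.float64(119.3), np.float64(188.2), np.float64(144.3)])]
scene pulley pred [241.9 134.9 262.  153.2] [(0.53, [np.float64(241.6), np.float64(136.0), np.float64(265.8), np.float64(153.0)])]
top bush pred [165.5 165.8 178.2 178.3] []
scene bush pred [211.  143.3 222.5 153.8] [(0.56, [np.float64(213.2), np.float64(141.2), np.float64(224.4), np.float64(153.6)])]
```

View pics/n.png

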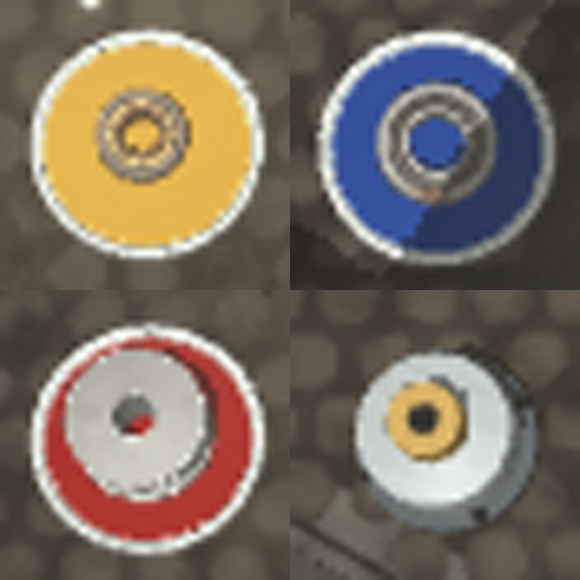

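All four are in place in the final top view. The parts sit in the middle of their dishes to within about 3 mm after parallax: small bearing (142,135) in the yellow dish at (147,145), large bearing (437,142) in the blue dish at (436,146), and pulley (137,425) in the red dish at (148,440). The bush is on the hub face at the predicted spot. Handing in.

```bash
python3 -c "
from h import *
print(job_done())"
```

```text
the job is handed in; nothing more can be done
None
```

The job is handed in: bush seated fully home in the hub, then the small bearing, large bearing and pulley laid in the yellow, blue and red dishes, each within about 3 mm of the middle; I did not re-measure the padlock or tape measure afterwards, but no move went near them.

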